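# Start the disc sander: set its speed dial, then key it on and hold

## Robot

A 7-joint arm with a two-finger parallel gripper is mounted at the origin on the work surface. World frame = base frame: x ahead of the robot, y to its left, z up, the work surface at z = 0. Lengths are in m, angles in rad, forces in N, time in s.
With the tool pointing down it reaches from about 0.35 to 0.9 m from the base axis. Payload 8.1 kg.
Tool frame: the origin (TCP) lies midway between the tips of the shut fingers; the grasp point (between the pads) lies 19 mm behind it; z points along the fingers, y is the line along which they close (so a half turn about z gives the same grasp; the last joint's range is limited). The gripper opens to 92 mm and grips with 3 to 60 N. Pads are 19 mm wide; open, the fingers measure 130 mm over their backs; the gripper's body (75 mm by 190 mm) begins 47 mm behind the grasp point.
Start: joints at [1.207, 0.434, 0.025, 1.573, -0.012, 1.134, -0.075], TCP at [0.161, -0.604, 0.227] pointing down, gripper open.
Joint ranges: [-2.62, 2.62], [-0.44, 2.09], [-1.27, 1.32], [0.08, 2.57], [-1.32, 4.46], [0.12, 2], [-2.74, 2.74]. Speed limits (rad/s): [2.22, 2.22, 3.01, 3.01, 3.14, 3.14, 3.14].

## Interface

Orientations are given as a rotation vector (axis times angle).
In Python, from cell import ctrl, cams, monitor, finish_job gives the robot as it stands (ctrl), with the cameras (cams), the readings (monitor) and the job as plain functions.
- The arm moves only by the tool nudge_tcp, called after "Request:" as name(argument=value, ...), one argument or row to a line, values as JSON. Schema: {"type":"object","properties":{"steps":{"type":"array","items":{"type":"number"},"minItems":7,"maxItems":84},"force":{"type":"number"},"only":{"type":"string"},"quiet":{"type":"boolean"},"lines":{"type":"string"}},"required":["steps"],"additionalProperties":false}. steps is one flat list of numbers that holds 1 to 12 rows one after another, with no inner brackets; each row has 7 numbers: the finger opening in m, then dx, dy, dz in shares of the most that a row can go, 1 being 62.5 mm, then a rotation vector rx, ry, rz in normalised numbers (1 is 2 rad); each row shifts and turns the commanded pose from where the row before left it, along the tool's axes as they then stand; what a row does not reach is not made up. A row lasts 1/8 s, in which the tool goes at most 0.0625 m and 0.188 rad, less where a joint would pass 70% of its speed; a pose out of reach is approached as far as the arm can. The fingers move at their own pace and stop on an object; force is the grip in N (left out, the last holds). Time passes only in rows, so rows that do not move let the fingers close. The tool returns the time, the measured TCP pose, the force, the opening and the grip force at its end. only (a regular expression) keeps the lines of the reply that match it, lines (a string "A,B") keeps lines A to B, and quiet returns only ok. Input that does not fit is refused with a message, and nothing moves.
- monitor.observe(): the state, without advancing time (a new reading comes with each control period).
- cams.get_image(name): name is "scene" or "top"; returns a dict with "pixels" (384x512x3 uint8, red, green, blue), "fx", "fy", "cx", "cy" (pixels), "distortion" ([k1, k2, p1, p2, k3] as OpenCV has them; the pictures are not rectified), "R" (3x3) and "t" (3): a world point X has camera coordinates R X + t. Camera axes: x right, y down, z forward; pixel columns grow to the right and rows downward; lengths in m; the calibration is good to about 2 mm. A picture is of the moment at which its call begins. There is no depth.
- finish_job(): hands the job in; it is judged then, once.
The state is a dict: "time": time; "joint_pos": joint angles; "joint_velocities": joint speeds; "effort": joint torques, N m; "tool_pos": TCP position; "tcp_rot": TCP orientation; "force": force on the tool from outside, world axes, zero at the start; "moment": the same for the moment, N m; "grip_width": finger opening in m; "finger_force": force on a finger pad.
Only numpy, scipy, OpenCV 4.12 (cv2) and the standard library are available. Lean on these libraries where they do the work, as an engineer would, in place of code of your own. Each camera call takes 0.05 s, during which the arm holds its last target. There are 200 camera calls.

## Task

First turn the speed dial on the grey controller clockwise until its white pointer is at the red marker, and let go of it. Then take the red key out of its birch block, push it fully home in the brass lock past the sticky pins, turn it a quarter turn clockwise to the stop, and finish still gripping the key and holding it turned, because the lock springs back. Leave the dial at the marker and everything else on the worktop where it is.

Things in the scene. Friction and masses are not known exactly. Their poses are not given: they have to be found in the camera images.
- controller: Grey box, 160 (x) x 260 (y) x 70 mm high, fixed, yawed up to 0.3 rad. Origin: centre of its underside, z up. On its top, seen from the robot, the dial is on the left (local x 0, y +75 mm) and the lock on the right (local x 0, y -75 mm).
- dial_grip (a point): On the dial's vertical axis, 23 mm above the box top, inside the black bar grip (46 mm long, 13 wide, underside 9 mm and top 35 mm above the box top). Below the bar is a round skirt, radius 27 mm, 9 mm high. Pinch the bar across its width, fingertips above the skirt. Turns with the dial; its -x axis points along the bar to the pointer.
- dial_pointer (a point): Tip of the dial's white pointer, 40 mm from the dial's axis, 4 mm above the box top; turns with the dial. Only the pointer's end of the bar has a white stripe on top.
- dial_mark (a point): Inner point of the red wedge-shaped marker on the black scale, 40 mm from the dial's axis, same height as the pointer tip. It stays put and cannot be moved by hand. When the pointer is at the marker the two points coincide.
- dial (a joint): Dial angle in rad, 0 to 4.7 between stops, growing clockwise seen from above; at 0 the pointer is towards the box's -x side. No detents, no spring, 0.04 N m of friction: it stays where it is left. It starts 0.6 to 2.1 rad anticlockwise of the marker.
- marker (a joint): Angle of the red marker in rad, same scale and zero as joint dial; constant.
- lock_mouth (a point): Centre of the face of the brass lock barrel (30 mm square, in a steel collar 54 mm across), 6 mm above the box top, z up. Turns with the barrel; x runs along the key slot (17.6 x 6.6 mm, straight down, 40 mm deep, open below). At rest x is the box's x. Two pairs of sprung pins, 11 and 21 mm down, stick: about 6 to 12 N of push passes each pair; yaw wiggles of 0.05 rad help.
- barrel (a joint): Lock barrel angle in rad: 0 at rest, growing clockwise seen from above, stop at 1.57 (quarter turn). A spring turns it back to 0 (about 0.11 N m at the stop). The blade has about 0.1 rad of play in the slot each way, so turn the hand a little beyond a quarter to bring the barrel to its stop.
- key: Loose key, 45 g, standing blade down in its block. Origin: middle of the underside of the head (the shoulder), z up. Head red, 32 (x) x 13 (y) x 34 mm tall. Steel blade 16 (x) x 5 (y), reaching 30 mm below the origin, rounded tip. Same either way round. Grip the head across its 13 mm, 22 mm above the origin. Fully home, the shoulder rests on the barrel's face.
- key_shoulder (a point): The key's origin as a point: middle of the underside of its head; z up, x along the head's width.
- key_block: Birch block 75 x 75 x 45 mm, fixed to the worktop, with a slot 19 x 8 mm, 40 mm deep in its top in which the key stands, shoulder on the block's top. Origin: centre of its underside. It stands on the left or on the right of the controller.
- pin_dish: White ceramic dish of steel dowel pins, 100 mm across, 28 mm high, on the other side of the controller from the key block. Origin: centre of underside. Leave alone.
- level: Aluminium spirit level, 24 x 400 x 50 mm, standing beyond the controller. Origin: centre of underside. Leave alone.
- clamp: Yellow plastic bar clamp lying flat, 280 x 90 x 20 mm, far right. Leave alone.
- ratchet: Ratchet with black handle, 220 mm long, lying flat, beyond the controller on the left. Leave alone.
- jar: Glass jar with latched lid, 84 mm across, 120 mm high, far left. Origin: centre of underside. Leave alone.

How it is judged:
By the outcome, as a careful person would: the job done as asked, in the order asked, and still so for the second after the job is handed in, while the arm keeps its last pose, push and grip.
It also fails if it takes over 72 s, if anything falls off the work surface, if the arm or the gripper's body presses on something with over 40 N, if the wrist force passes 120 N, or if a joint passes its speed limit or range.

## Working session

There is one attempt and no reset: what is moved stays moved. The work goes in short steps, Python scripts to look and compute and a tool call to move; the robot and the scene stay as the last step left them, time stands still between calls to the robot, and variables do not carry over. Pictures are saved under pics/ and viewed, at most 10 in all, crops included, and the job is handed in when it is done.

```bash
ls; mkdir -p pics; python3 - <<'E'
from cell import ctrl, cams, monitor, finish_job
import cv2,json
for n in("scene","top"):
    d=cams.get_image(n); cv2.imwrite(f"pics/{n}0.png",d["pixels"][:,:,::-1])
    import numpy as np
    np.save(f"pics/{n}0.npy",d,allow_pickle=True)
    print(n,d["fx"],d["fy"],d["cx"],d["cy"],d["distortion"],np.round(d["R"],3).tolist(),np.round(d["t"],3))
s=monitor.observe();print(s)
E
```

```text
cell.py
pics
scene 370.20433513725635 370.20433513725635 252.23846369259707 193.36491261851987 [-0.09846652  0.          0.          0.          0.        ] [[0.156, 0.988, 0.003], [0.789, -0.123, -0.603], [-0.595, 0.096, -0.798]] [-0.082 -0.441  1.571]
top 388.536323545508 388.536323545508 259.27313054695696 192.18415660078026 [-0.0004581  0.         0.         0.         0.       ] [[-0.026, -1.0, -0.007], [-0.994, 0.027, -0.107], [0.107, 0.004, -0.994]] [0.015 0.622 1.14 ]
{'time': 0.1, 'joint_pos': array([ 1.20741868,  0.4350942 ,  0.02495807,  1.57393819, -0.01159246,
        1.13395855, -0.07510882]), 'joint_velocities': array([-0.00053807, -0.00121918, -0.0013096 , -0.00119768,  0.00118864,
       -0.00047686,  0.00101997]), 'effort': array([ 2.47352036e-03, -6.69127107e+01,  9.87883955e-01, -3.15146828e+01,
       -6.04989636e-02,  3.74106586e-02, -2.27351893e-05]), 'tool_pos': array([ 0.16099989, -0.6034878 ,  0.22608624]), 'tcp_rot': array([-3.11372497e+00, -4.08216100e-01,  4.34046525e-04]), 'force': array([-0.57250008, -0.5649925 ,  0.40808725]), 'moment': array([0.05407917, 0.05078513, 0.01217167]), 'finger_force': 0.0, 'grip_width': 0.09166342761390785}
```

View pics/top0.png

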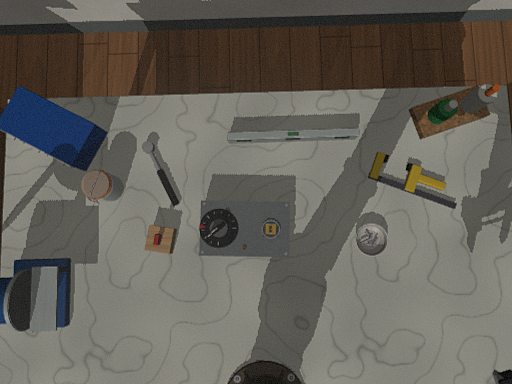

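View pics/scene0.png

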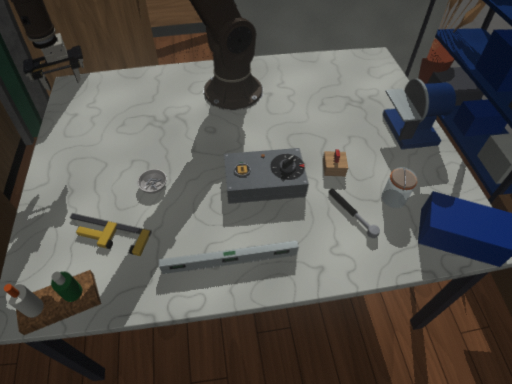

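The top view shows the dial near (219,229), the lock near (271,229) and the key block near (159,239), so the block is left of the controller. I'll enlarge both views next.

```bash
python3 - <<'E'
import cv2,numpy as np
a=cv2.imread("pics/top0.png")[192:267,140:300]; b=cv2.imread("pics/scene0.png")[140:205,215:355]
a=cv2.resize(a,None,fx=5,fy=5,interpolation=cv2.INTER_CUBIC)[:, :800]
cv2.imwrite("pics/c1.png",cv2.convertScaleAbs(a,alpha=1.5))
b=cv2.resize(b,None,fx=5.7,fy=5.7,interpolation=cv2.INTER_CUBIC); cv2.imwrite("pics/c2.png",cv2.convertScaleAbs(b,alpha=1.5))
E
```

```text
(no output)
```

View pics/c1.png

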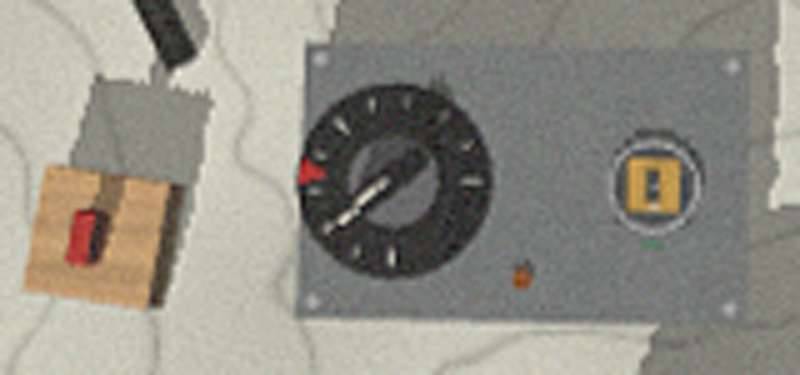

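View pics/c2.png

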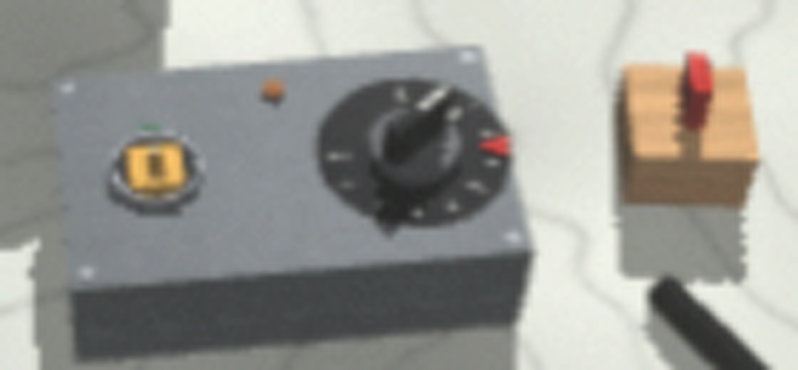

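The crops show these features, as pixels in c1 / c2:
- Dial centre (397,181) / (415,152)
- Pointer tip (328,232) / (447,92)
- Red wedge's inner tip (324,173) / (482,146)
- Lock (653,185) / (155,167)
- Block corners and key head, also clear in both

Next I'll turn these pixels into world positions.

```bash
cat > h.py <<'E'
import cv2,numpy as np
def ray(d,uv,z):
    K=np.array([[d["fx"],0,d["cx"]],[0,d["fy"],d["cy"]],[0,0,1]])
    n=cv2.undistortPoints(np.array([[uv]],float),K,np.array(d["distortion"]))[0,0]
    R=np.array(d["R"]);c=-R.T@np.array(d["t"]);v=R.T@np.array([n[0],n[1],1])
    return (c+v*(z-c[2])/v[2])[:2]
def crop(uv,f,x0,y0): return ((uv[0]+.5)/f-.5+x0,(uv[1]+.5)/f-.5+y0)
E
python3 - <<'E'
from h import *
T=np.load("pics/top0.npy",allow_pickle=True).item();S=np.load("pics/scene0.npy",allow_pickle=True).item()
P={"dial":((397,181),(415,152),.071),"tip":((328,232),(447,92),.074),"mark":((324,173),(482,146),.074),"lock":((653,185),(155,167),.076),
"bFL":((310,45),(530,250),.07),"bFR":((748,48),(75,290),.07),"bNR":((745,322),(57,84),.07),"bNL":((299,317),(482,47),.07),
"kFL":((48,166),(758,158),.045),"kFR":((188,184),(622,158),.045),"kNR":((158,308),(625,66),.045),"kNL":((25,290),(745,70),.045)}
W={}
for k,(a,b,z) in P.items():
    t=ray(T,crop(a,5,140,192),z);s=ray(S,crop(b,5.7,215,140),z);W[k]=(t,s);print(k,t.round(4),s.round(4))
for i in(0,1):
    w={k:v[i] for k,v in W.items()}
    c=sum(w[k] for k in("bFL","bFR","bNR","bNL"))/4; y=w["bFL"]+w["bNL"]-w["bFR"]-w["bNR"]
    yaw=np.arctan2(-y[0],y[1]); e=np.array([-np.sin(yaw),np.cos(yaw)])
    l=w["dial"]-w["lock"]
    print("box",c,"size y",np.linalg.norm(y)/2,"yaw",yaw,"yaw dial-lock",np.arctan2(-l[0],l[1]),np.linalg.norm(l),"dial/lock from box",c+.075*e,c-.075*e)
    kc=sum(w[k] for k in("kFL","kFR","kNR","kNL"))/4; y=w["kFL"]+w["kNL"]-w["kFR"]-w["kNR"]
    x=w["kFL"]+w["kFR"]-w["kNL"]-w["kNR"]
    print("block",kc,np.linalg.norm(y)/2,np.linalg.norm(x)/2,"yaw",np.arctan2(-y[0],y[1]),np.arctan2(x[1],x[0]))
    for k in("tip","mark"):
        v=w[k]-w["dial"];print(k,np.linalg.norm(v),"world ang",np.arctan2(v[1],v[0]))
# red key blob
for d,n in((T,"top"),(S,"scene")):
    p=d["pixels"].astype(int);m=(p[...,0]>1.8*p[...,1])&(p[...,0]>1.8*p[...,2])&(p[...,0]>60)
    n_,l,st,ce=cv2.connectedComponentsWithStats(m.astype(np.uint8))
    for i in range(1,n_):
        if st[i,4]>8:print(n,st[i],ce[i],ray(d,ce[i],.079))
E
```

```text
dial [0.5177 0.1175] [0.5188 0.1185]
tip [0.4894 0.1574] [0.4782 0.1464]
mark [0.5234 0.1593] [0.5227 0.157 ]
lock [ 0.5115 -0.0306] [ 0.5115 -0.032 ]
bFL [0.5983 0.1673] [0.5987 0.1669]
bFR [ 0.5897 -0.0885] [ 0.5878 -0.0871]
bNR [ 0.4318 -0.0813] [ 0.433  -0.0798]
bNL [0.4412 0.1752] [0.4417 0.1768]
kFL [0.5325 0.3276] [0.5322 0.3275]
kFR [0.5197 0.2444] [0.52   0.2464]
kNR [0.4474 0.2624] [0.4474 0.2689]
kNL [0.4599 0.3409] [0.4616 0.342 ]
box [0.51522155 0.04319444] size y 0.2563102401628681 yaw -0.03524510984878036 yaw dial-lock -0.04229122314954865 0.14823233799486477 dial/lock from box [0.51786439 0.11814786] [ 0.51257872 -0.03175898]
block [0.48988149 0.29382886] 0.0818842272466362 0.07412737956168262 yaw -0.155560404263051 -0.21238196153369765
tip 0.04891687759764075 world ang 2.187495165851973
mark 0.04221972629821274 world ang 1.4362896544286208
box [0.51531186 0.0441926 ] size y 0.2554899591268691 yaw -0.038527722067877114 yaw dial-lock -0.04847007428401697 0.15062859099425452 dial/lock from box [0.51820073 0.11913695] [ 0.512423   -0.03075174]
block [0.49032435 0.29619261] 0.07822218721628628 0.07397083695814327 yaw -0.16988138151983984 -0.2530036420655374
tip 0.04928455228093642 world ang 2.5385940074851265
mark 0.03873530668327463 world ang 1.4700054215645908
top [486  84  14  12  83] [492.46987952  89.56626506] [ 0.90587034 -0.70372224]
top [200 224   5   5  18] [201.55555556 226.05555556] [0.52389788 0.16679326]
top [153 234   6  11  46] [155.7826087  238.91304348] [0.49056559 0.29870112]
scene [428  45  26  18 293] [439.78498294  55.29692833] [-0.0313112   0.95507526]
scene [336 150   4  12  35] [337.14285714 154.88571429] [0.50106844 0.29336183]
scene [299 164   5   3  10] [301.6 165.1] [0.52771809 0.16354318]
scene [  4 284  14  13  89] [ 10.03370787 289.62921348] [ 0.83783242 -0.70843954]
```

```bash
cat >> h.py <<'E'
def proj(d,X):
    K=np.array([[d["fx"],0,d["cx"]],[0,d["fy"],d["cy"]],[0,0,1]])
    return cv2.projectPoints(np.array(X,float).reshape(-1,3),cv2.Rodrigues(np.array(d["R"]))[0],np.array(d["t"]),K,np.array(d["distortion"]))[0][:,0]
def place(p,yaw,L):
    L=np.array(L,float);c,s=np.cos(yaw),np.sin(yaw);o=L.copy()
    o[:,0]=p[0]+c*L[:,0]-s*L[:,1];o[:,1]=p[1]+s*L[:,0]+c*L[:,1];return o
def box(a,b,z): return [(a/2,b/2,z),(a/2,-b/2,z),(-a/2,-b/2,z),(-a/2,b/2,z)]
def overlay(d,polys,x0,y0,w,h,f):
    im=cv2.resize(d["pixels"][y0:y0+h,x0:x0+w,::-1],None,fx=f,fy=f,interpolation=cv2.INTER_CUBIC);im=cv2.convertScaleAbs(im,alpha=1.5)
    for X,c in polys:
        q=(proj(d,X)+.5-[x0,y0])*f-.5
        cv2.polylines(im,[np.round(q*16).astype(int).reshape(-1,1,2)],len(X)>2,c,1,cv2.LINE_AA,4)
    return im
E
cat > ov.py <<'E'
from h import *
T=np.load("pics/top0.npy",allow_pickle=True).item();S=np.load("pics/scene0.npy",allow_pickle=True).item()
B=((.5153,.0437),-.039);K=((.490,.2955),-.20)
da=2.22;md=1.45
D=place(*B,[(0,.075,0)])[0,:2];L=place(*B,[(0,-.075,0)])[0,:2]
print(D,L)
g,c,m,y=(0,255,0),(255,255,0),(255,0,255),(0,255,255)
pl=[(place(*B,box(.16,.26,.07)),g),(place(*K,box(.075,.075,.045)),g),(place(*K,box(.032,.013,.079)),c),(place(*K,box(.032,.013,.045)),c),
(place(D,da,box(.046,.013,.105)),c),(place(D,da,[(.023,0,.074),(.04,0,.074)]),m),(place(D,md,[(.04,0,.074),(.055,0,.074)]),y),(place(L,B[1],box(.03,.03,.076)),m)]
a=overlay(T,pl,140,192,160,75,5);b=overlay(S,pl,215,145,140,57,5)
b=cv2.copyMakeBorder(b,0,0,0,100,cv2.BORDER_CONSTANT)
im=np.vstack([a[60:345],b]);print(im.shape);cv2.imwrite("pics/ov1.png",im)
E
python3 ov.py
```

```text
[0.51822426 0.11864297] [ 0.51237574 -0.03124297]
(570, 800, 3)
```

View pics/ov1.png

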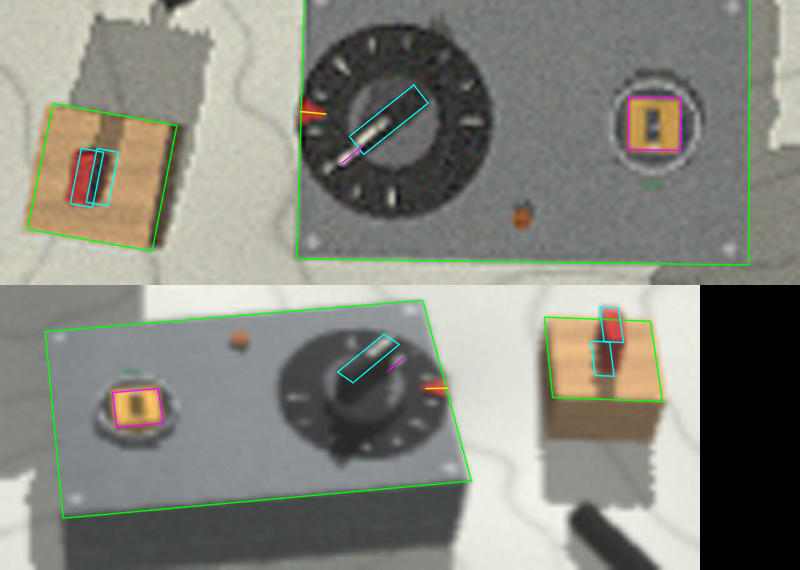

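The overlay matches: the box, lock, bar at (390,120) and wedge tip at (326,113) all line up. The key block sits about 1 mm further to +y than I had it. The dial needs about 0.77 rad clockwise. Now I'll move over it.

Units first: shifts go in shares of 62.5 mm and turns go in shares of 2 rad. So -0.0465 m is -0.744, 0.041 m is 0.656.

```bash
cat > to.py <<'E'
import sys,numpy as np
from scipy.spatial.transform import Rotation as Ro
from cell import ctrl, cams, monitor, finish_job
s=monitor.observe();R=Ro.from_rotvec(s["tcp_rot"]).as_matrix()
x,y,z,a=map(float,sys.argv[1:5])
A=np.arctan2(R[1,0],R[0,0])
# desired: x at angle a, z down
G=np.array([[np.cos(a),np.sin(a),0],[np.sin(a),-np.cos(a),0],[0,0,-1]])
print("t",s["time"],"p",s["tool_pos"].round(4),"xang",A.round(4),"q",s["joint_pos"].round(2),"F",s["force"].round(1),"w",s["grip_width"].round(4),"ff",s["finger_force"])
print("delta tool",(R.T@(np.array([x,y,z])-s["tool_pos"])).round(4),"in goal axes",(G.T@(np.array([x,y,z])-s["tool_pos"])).round(4),"rotvec",Ro.from_matrix(R.T@G).as_rotvec().round(4))
E
```

Request:
nudge_tcp(
  steps=[0.06,0.656,-0.744,-0.032,0,0,0,0.06,0.656,-0.744,-0.032,0,0,0,0.06,0.656,-0.744,-0.032,0,0,0,0.06,0.656,-0.744,-0.032,0,0,0,0.06,0.656,-0.744,-0.032,0,0,0,0.06,0.656,-0.744,-0.032,0,0,0,0.06,0.656,-0.744,-0.032,0,0,0,0.06,0.656,-0.744,-0.032,0,0,0,0.06,0.656,-0.744,-0.032,0,0,0,0.06,0.656,-0.744,-0.032,0,0,0,0.06,0.656,-0.744,0,0,0,0,0.06,0.656,-0.744,0,0,0,0],
  force=20,
)

```text
time: 1.6
tool_pos: [0.4932, 0.0637, 0.2466]
tcp_rot: [3.115, 0.407, 0.0]
force: [0.1, -0.8, 0.5]
grip_width: 0.06
finger_force: 0.0Traceback (most recent call last):
```

```bash
python3 to.py 0.518 0.1186 0.2 2.22
```

```text
  File "to.py", line 9, in <module>
    print("t",s["time"],"p",s["tool_pos"].round(4),"xang",A.round(4),"q",s["joint_pos"].round(2),"F",s["force"].round(1),"w",s["grip_width"].round(4),"ff",s["finger_force"])
                                                                                                                             ^^^^^^^^^^^^^^^^^^^^^
AttributeError: 'float' object has no attribute 'round'
```

To row units: -0.178 rad / 2 = -0.089.

```bash
sed -i 's/s\["grip_width"\].round(4)/round(s["grip_width"],4)/' to.py
```

Request:
nudge_tcp(
  steps=[0.05,0,0,0,0,0,-0.089,0.05,0,0,0,0,0,-0.089,0.05,0,0,0,0,0,-0.089,0.05,0,0,0,0,0,-0.089,0.05,0,0,0,0,0,-0.089,0.05,0,0,0,0,0,-0.089,0.05,0,0,0,0,0,-0.089,0.05,0,0,0,0,0,-0.089,0.05,0,0,0,0,0,-0.089,0.05,0,0,0,0,0,-0.089,0.05,0,0,0,0,0,-0.089,0.05,0,0,0,0,0,0],
)

```text
time: 3.1
tool_pos: [0.4925, 0.0618, 0.2464]
tcp_rot: [-1.4, -2.811, 0.0]
force: [-0.2, -0.2, 0.5]
grip_width: 0.0502
finger_force: 0.0
```

```bash
python3 to.py 0.518 0.1186 0.17 2.22
```

```text
t 3.1 p [0.4925 0.0618 0.2464] xang 2.2174 q [ 0.45  0.33 -0.86  1.8   0.27  1.14  0.14] F [-0.2 -0.2  0.5] w 0.0502 ff 0.0
delta tool [0.0299 0.0546 0.0764] in goal axes [0.0298 0.0547 0.0764] rotvec [-0.0006 -0.0006 -0.0026]
```

To row units: 0.0382 m is 0.6112, 0.03 m is 0.48.

Request:
nudge_tcp(
  steps=[0.05,0.24,0.4368,0.6112,0,0,0,0.05,0.24,0.4368,0.6112,0,0,0,0.05,0,0,0.48,0,0,0,0.05,0,0,0.48,0,0,0,0.05,0,0,0,0,0,0],
)

```text
time: 3.72
tool_pos: [0.5166, 0.1183, 0.1085]
tcp_rot: [-1.402, -2.808, 0.005]
force: [0.0, 0.0, 0.4]
grip_width: 0.0503
finger_force: 0.0
```

```bash
python3 to.py 0.518 0.1186 0.084 2.22
```

```text
t 3.725 p [0.5166 0.1183 0.1085] xang 2.2156 q [ 0.23  0.54 -0.76  1.89  0.47  0.9  -0.12] F [0.  0.  0.4] w 0.0503 ff 0.0
delta tool [-0.0007  0.0014  0.0245] in goal axes [-0.0007  0.0013  0.0245] rotvec [-0.0041 -0.0016 -0.0044]
```

Request:
nudge_tcp(
  steps=[0.05,-0.0112,0.0224,0.2,0,0,0,0.05,0,0,0.192,0,0,0,0.0,0,0,0,0,0,0,0,0,0,0,0,0,0,0,0,0,0,0,0,0,0,0,0,0,0,0,0,0,0,0,0,0,0,0],
  force=15,
)

```text
time: 4.6
tool_pos: [0.5187, 0.1183, 0.0859]
tcp_rot: [-1.399, -2.812, 0.004]
force: [-4.5, -3.4, 6.4]
grip_width: 0.0127
finger_force: 15.0
```

```bash
python3 to.py 0.518 0.1186 0.084 2.22
```

```text
t 4.6 p [0.5187 0.1183 0.0859] xang 2.2183 q [ 0.21  0.57 -0.74  1.91  0.5   0.86 -0.15] F [-4.5 -3.4  6.4] w 0.0127 ff 15.000380426645279
delta tool [ 0.0007 -0.0003  0.0019] in goal axes [ 0.0007 -0.0003  0.0019] rotvec [-0.0025  0.0006 -0.0017]
```

To row units: -0.001 m is -0.016, 0.11 rad / 2 = 0.055.

Request:
nudge_tcp(
  steps=[0,0,-0.016,-0.016,0,0,0,0,0,0,0,0,0,0.055,0,0,0,0,0,0,0.055,0,0,0,0,0,0,0.055,0,0,0,0,0,0,0.055,0,0,0,0,0,0,0.055,0,0,0,0,0,0,0.055,0,0,0,0,0,0,0.055,0,0,0,0,0,0,0,0,0,0,0,0,0,0],
)

```text
time: 5.85
tool_pos: [0.5177, 0.118, 0.0861]
tcp_rot: [-2.35, -2.084, 0.004]
force: [-2.7, -2.7, -9.8]
grip_width: 0.0126
finger_force: 15.0
```

```bash
python3 to.py 0.518 0.1186 0.084 1.45
```

```text
t 5.85 p [0.5177 0.118  0.0861] xang 1.451 q [ 0.08  0.51 -0.55  1.92  0.36  0.81 -0.79] F [-2.7 -2.7 -9.8] w 0.0126 ff 14.993282407522202
delta tool [0.0007 0.0003 0.0021] in goal axes [0.0007 0.0003 0.0021] rotvec [-0.0023  0.0014  0.001 ]
```

To row units: -0.05 m is -0.8, -0.03 m is -0.48, -0.16 rad / 2 = -0.08.

Request:
nudge_tcp(
  steps=[0.05,0,0,0,0,0,0,0.05,0,0,0,0,0,0,0.05,0,0,0,0,0,0,0.05,0,0,-0.48,0,0,0,0.05,0,0,-0.8,0,0,0,0.05,0,0,-0.8,0,0,-0.08,0.05,0,0,0,0,0,-0.08,0.05,0,0,0,0,0,-0.08,0.05,0,0,0,0,0,-0.08,0.05,0,0,0,0,0,-0.08,0.05,0,0,0,0,0,-0.08,0.05,0,0,0,0,0,-0.08],
)

```text
time: 7.35
tool_pos: [0.5191, 0.1188, 0.2172]
tcp_rot: [0.879, 3.015, 0.001]
force: [-0.8, 0.1, 0.3]
grip_width: 0.0501
finger_force: 0.0
```

```bash
python3 to.py 0.490 0.2965 0.2 2.94
```

```text
t 7.35 p [0.5191 0.1188 0.2172] xang 2.5742 q [ 0.32  0.43 -0.88  1.76  0.37  1.12  0.33] F [-0.8  0.1  0.3] w 0.0501 ff 0.0
delta tool [0.1201 0.1342 0.0172] in goal axes [0.0641 0.1683 0.0172] rotvec [ 0.0006  0.0008 -0.3658]
```

To row units: 0.0448 m is 0.7168, 0.04 m is 0.64, -0.18 rad / 2 = -0.09.

Request:
nudge_tcp(
  steps=[0.05,0.64,0.7168,0,0,0,0,0.05,0.64,0.7168,0,0,0,0,0.05,0.64,0.7168,0,0,0,0,0.05,0,0,0,0,0,-0.09,0.05,0,0,0,0,0,-0.09,0.05,0,0,0,0,0,0],
)

```text
time: 8.1
tool_pos: [0.491, 0.2969, 0.2168]
tcp_rot: [-0.335, -3.124, -0.001]
force: [-0.1, -0.1, 0.7]
grip_width: 0.0501
finger_force: 0.0
```

```bash
python3 to.py 0.490 0.2965 0.05 2.94
python3 - <<'E'
from h import *
from cell import ctrl, cams, monitor, finish_job
T=cams.get_image("top");S=cams.get_image("scene")
np.save("pics/top1.npy",T,allow_pickle=True);np.save("pics/scene1.npy",S,allow_pickle=True)
a=overlay(T,[],190,200,60,58,8);b=overlay(S,[],270,145,40,58,8)
cv2.imwrite("pics/d1.png",np.hstack([a,b]))
E
```

```text
t 8.1 p [0.491  0.2969 0.2168] xang 2.928 q [ 0.01  0.53 -0.95  1.66  0.46  1.19  0.3 ] F [-0.1 -0.1  0.7] w 0.0501 ff 0.0
delta tool [ 0.0008 -0.0007  0.1668] in goal axes [ 0.0009 -0.0006  0.1668] rotvec [ 0.0006 -0.0002 -0.012 ]
```

View pics/d1.png

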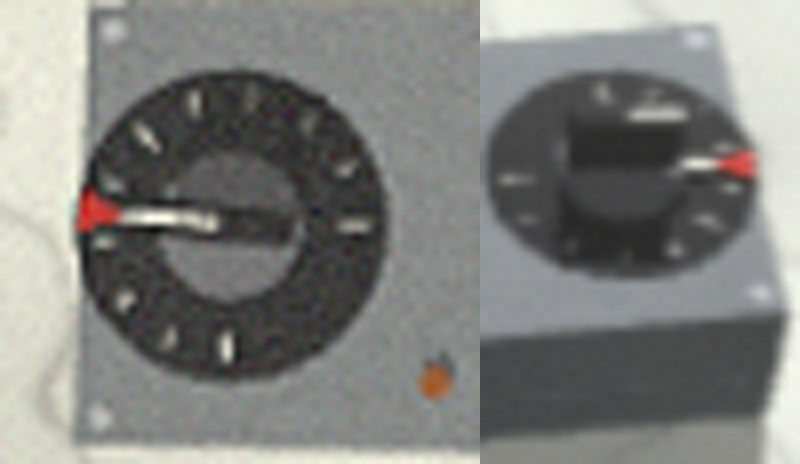

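The pointer meets the wedge: tip at (122,216) in the left crop and (715,163) in the right. I'll measure the remaining angle.

```bash
python3 - <<'E'
from h import *
D=np.array([.5182,.1186])
for n in("top","scene"):
    d=np.load(f"pics/{n}1.npy",allow_pickle=True).item();p=d["pixels"].astype(float)
    # supersampled polar unwrap, world plane z=.074
    th=np.linspace(1.15,1.75,241);rr=np.linspace(.026,.056,61)
    X=np.array([[D[0]+r*np.cos(t),D[1]+r*np.sin(t),.0735] for r in rr for t in th])
    q=proj(d,X).astype(np.float32);s=cv2.remap(d["pixels"],q[:,:1],q[:,1:],cv2.INTER_LINEAR).reshape(61,241,3).astype(float)
    W=np.clip(s.min(2)-np.percentile(s.min(2),60),0,None);Rd=np.clip(s[...,0]-1.6*s[...,1]-10,0,None)
    for i in range(0,61,4):
        w=lambda M:(round((M[i]*th).sum()/M[i].sum(),3) if M[i].sum()>200 else None, int(M[i].max()))
        print(n,rr[i].round(4),"white",w(W*(abs(th-1.45)<.2)),"red",w(Rd))
E
```

```text
top 0.026 white (np.float64(1.435), 105) red (None, 0)
top 0.028 white (np.float64(1.441), 103) red (None, 0)
top 0.03 white (np.float64(1.447), 105) red (None, 0)
top 0.032 white (np.float64(1.45), 93) red (None, 0)
top 0.034 white (np.float64(1.455), 78) red (None, 0)
top 0.036 white (np.float64(1.46), 72) red (None, 0)
top 0.038 white (np.float64(1.466), 59) red (None, 0)
top 0.04 white (np.float64(1.474), 41) red (None, 0)
top 0.042 white (np.float64(1.468), 15) red (np.float64(1.44), 15)
top 0.044 white (np.float64(1.431), 30) red (np.float64(1.456), 37)
top 0.046 white (np.float64(1.451), 32) red (np.float64(1.456), 54)
top 0.048 white (np.float64(1.513), 32) red (np.float64(1.448), 65)
top 0.05 white (None, 11) red (np.float64(1.446), 63)
top 0.052 white (None, 0) red (np.float64(1.443), 70)
top 0.054 white (None, 0) red (np.float64(1.452), 79)
top 0.056 white (np.float64(1.449), 33) red (None, 0)
scene 0.026 white (np.float64(1.511), 43) red (None, 0)
scene 0.028 white (np.float64(1.517), 63) red (None, 0)
scene 0.03 white (np.float64(1.517), 70) red (None, 0)
scene 0.032 white (np.float64(1.513), 71) red (None, 0)
scene 0.034 white (np.float64(1.508), 66) red (None, 0)
scene 0.036 white (np.float64(1.507), 54) red (None, 0)
scene 0.038 white (np.float64(1.505), 34) red (None, 0)
scene 0.04 white (np.float64(1.507), 11) red (None, 0)
scene 0.042 white (None, 4) red (np.float64(1.472), 28)
scene 0.044 white (None, 7) red (np.float64(1.465), 39)
scene 0.046 white (None, 4) red (np.float64(1.461), 45)
scene 0.048 white (None, 1) red (np.float64(1.457), 46)
scene 0.05 white (None, 0) red (np.float64(1.462), 37)
scene 0.052 white (None, 0) red (np.float64(1.479), 21)
scene 0.054 white (np.float64(1.462), 17) red (None, 0)
scene 0.056 white (np.float64(1.446), 41) red (None, 0)
```

The pointer and wedge agree to about 0.02 rad (under 1 mm, below pixel resolution), so the dial is done. Now the key.

To row units: 0.05 m is 0.8, 0.02 m is 0.32, -0.012 rad / 2 = -0.006.

Request:
nudge_tcp(
  steps=[0.05,0.0144,-0.0096,0.8,0,0,-0.006,0.05,0,0,0.8,0,0,0,0.05,0,0,0.48,0,0,0,0.05,0,0,0.32,0,0,0,0.05,0,0,0.264,0,0,0,0.05,0,0,0,0,0,0],
)

```text
time: 8.95
tool_pos: [0.4897, 0.296, 0.0498]
tcp_rot: [-0.316, -3.125, 0.001]
force: [0.6, 0.3, 0.7]
grip_width: 0.0499
finger_force: 0.0
```

```bash
python3 to.py 0.490 0.2965 0.05 2.94
```

```text
t 8.95 p [0.4897 0.296  0.0498] xang 2.94 q [-0.08  0.71 -0.82  1.84  0.66  0.89  0.15] F [0.6 0.3 0.7] w 0.0499 ff 0.0
delta tool [-0.0002  0.0005 -0.0002] in goal axes [-0.0002  0.0005 -0.0002] rotvec [-0.0007 -0.0006  0.    ]
```

Request:
nudge_tcp(
  steps=[0.02,0,0,0,0,0,0,0.02,0,0,0,0,0,0,0.01,0,0,0,0,0,0,0,0,0,0,0,0,0,0,0,0,0,0,0,0,0,0,0,0,0,0,0],
  force=6,
)

```text
time: 9.7
tool_pos: [0.4903, 0.2979, 0.051]
tcp_rot: [0.314, 3.125, 0.005]
force: [1.9, 5.0, 1.5]
grip_width: 0.0134
finger_force: 6.0
```

```bash
python3 to.py 0.490 0.2965 0.05 2.94; python3 -c "
from cell import ctrl, cams, monitor, finish_job;print(monitor.observe()['moment'])"
```

```text
t 9.7 p [0.4903 0.2979 0.051 ] xang 2.9413 q [-0.08  0.71 -0.82  1.83  0.66  0.89  0.15] F [1.9 5.  1.5] w 0.0134 ff 5.99450558423996
delta tool [ 0.0001 -0.0014  0.001 ] in goal axes [ 0.0001 -0.0014  0.001 ] rotvec [0.003  0.0008 0.0013]
[ 1.31137063 -0.49344458  0.09676692]
```

To row units: 0.002 m is 0.032.

Request:
nudge_tcp(
  steps=[0,0,0.032,0,0,0,0,0,0,0,0,0,0,0,0,0,0,0,0,0,0],
  force=6,
)

```text
time: 10.07
tool_pos: [0.4903, 0.2983, 0.0505]
tcp_rot: [0.315, 3.125, 0.0]
force: [0.0, 2.0, 5.2]
grip_width: 0.0128
finger_force: 6.0
```

Request:
nudge_tcp(
  steps=[0,0,0,0,0,0,0,0,0,0,0,0,0,0,0,0,0,0,0,0,0],
  force=40,
)

```text
time: 10.45
tool_pos: [0.4903, 0.2983, 0.0505]
tcp_rot: [0.315, 3.125, 0.0]
force: [0.9, 1.5, 5.9]
grip_width: 0.0125
finger_force: 40.0
```

```bash
python3 to.py 0.490 0.2965 0.05 2.94; python3 -c "
from cell import ctrl, cams, monitor, finish_job;print(monitor.observe()['moment'])"
```

```text
t 10.45 p [0.4903 0.2983 0.0505] xang 2.9407 q [-0.09  0.71 -0.82  1.83  0.66  0.9   0.15] F [0.9 1.5 5.9] w 0.0125 ff 40.001047253608704
delta tool [-0.     -0.0018  0.0005] in goal axes [-0.     -0.0018  0.0005] rotvec [0.0002 0.0003 0.0007]
[ 0.43499685 -0.19366954  0.03018238]
```

To row units: -0.04 m is -0.64, -0.01 m is -0.16.

Request:
nudge_tcp(
  steps=[0,0,0,-0.16,0,0,0,0,0,0,-0.24,0,0,0,0,0,0,-0.32,0,0,0,0,0,0,-0.48,0,0,0,0,0,0,-0.64,0,0,0,0,0,0,-0.4,0,0,0,0,0,0,0,0,0,0],
)

```text
time: 11.32
tool_pos: [0.4908, 0.2982, 0.1929]
tcp_rot: [0.316, 3.123, 0.001]
force: [0.2, 1.2, -1.6]
grip_width: 0.0129
finger_force: 40.0
```

```bash
python3 to.py 0.5124 -0.0312 0.19 3.1026; python3 - <<'E'
from h import *
from cell import ctrl, cams, monitor, finish_job
print(monitor.observe()['moment'])
T=cams.get_image("top");S=cams.get_image("scene")
np.save("pics/top2.npy",T,allow_pickle=True);np.save("pics/scene2.npy",S,allow_pickle=True)
a=overlay(T,[],125,200,60,75,6);b=overlay(S,[],305,100,66,75,6)
cv2.imwrite("pics/e1.png",np.hstack([a,b]))
E
```

```text
t 11.325 p [0.4908 0.2982 0.1929] xang 2.9401 q [-0.    0.55 -0.94  1.69  0.49  1.14  0.29] F [ 0.2  1.2 -1.6] w 0.0129 ff 39.99974012374878
delta tool [-0.0871 -0.3184  0.0028] in goal axes [-0.0344 -0.3283  0.0029] rotvec [ 0.0009  0.0029 -0.1625]
[ 0.04522219 -0.13469687  0.03808157]
```

View pics/e1.png

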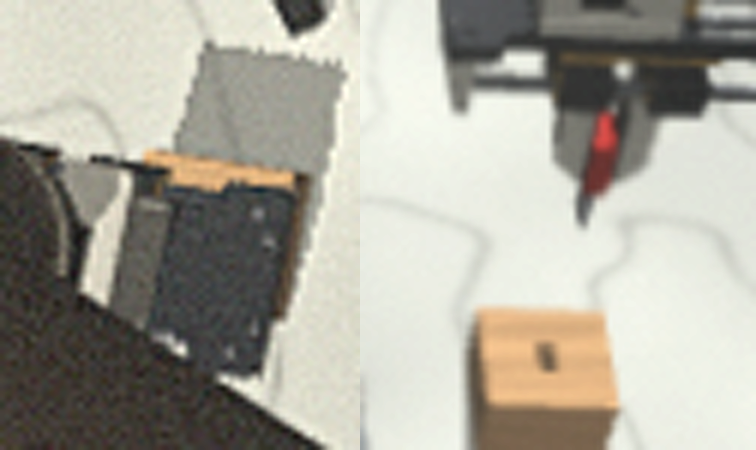

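The key is held in the gripper and the block's empty slot is visible at (545,356). I'll use the slot to check the key's offset in the hand, in the same camera.

```bash
python3 - <<'E'
from h import *
S=np.load("pics/scene2.npy",allow_pickle=True).item()
print("slot",ray(S,crop((185,356),6,305,100),.045))
p=np.array([.4908,.2982,.1929]);a=2.94
pr=lambda z,l=0:(((proj(S,[p+[l*np.cos(a),l*np.sin(a),z]])[0]+.5-[305,100])*6-.5)+[360,0]).round(0)
print("tip",pr(-.0355),"tip far/near",pr(-.0355,-.008),pr(-.0355,.008),"shoulder",pr(-.0055),pr(-.0055,-.016),pr(-.0055,.016),"top",pr(.0285),pr(.0285,-.016),pr(.0285,.016))
# dark/brass check of lock slot, scene0+top0
for n,x,y in(("scene0",None,None),("top0",None,None)):
    d=np.load(f"pics/{n}.npy",allow_pickle=True).item();q=d["pixels"].astype(int)
    m=((q[...,0]>1.35*q[...,2])&(q[...,0]>90)).astype(np.uint8)
    k,l,st,ce=cv2.connectedComponentsWithStats(m)
    c0=proj(d,[[.5124,-.0312,.076]])[0]
    i=min(range(1,k),key=lambda i:np.linalg.norm(ce[i]-c0)+(1e3 if st[i,4]<20 else 0))
    print(n,st[i],ce[i],c0,"hull centre",ray(d,ce[i],.076))
E
```

```text
slot [0.48884481 0.29735518]
tip [585. 217.] tip far/near [586. 228.] [583. 207.] shoulder [596. 176.] [599. 197.] [592. 155.] top [608. 127.] [612. 148.] [605. 107.]
scene0 [237 165  11   8  70] [241.91428571 168.67142857] [242.05626052 169.06152205] hull centre [ 0.51067097 -0.03142312]
top0 [265 224  11  11  87] [270.67816092 228.79310345] [270.39863541 228.26618513] hull centre [ 0.51086764 -0.03196079]
```

To row units: -0.053 m is -0.848, -0.0146 m is -0.2336, -0.0815 rad / 2 = -0.0408.

Request:
nudge_tcp(
  steps=[0,-0.2336,-0.848,0,0,0,0,0,-0.2336,-0.848,0,0,0,0,0,-0.2336,-0.848,0,0,0,0,0,-0.2336,-0.848,0,0,0,0,0,-0.2336,-0.848,0,0,0,0,0,-0.2336,-0.848,0,0,0,0,0,0,0,0,0,0,-0.0408,0,0,0,0,0,0,-0.0405,0,0,0,0,0,0,0],
)

```text
time: 12.55
tool_pos: [0.5117, -0.0314, 0.1893]
tcp_rot: [-0.062, -3.139, -0.0]
force: [0.0, -0.9, -0.9]
grip_width: 0.0127
finger_force: 40.0
```

```bash
python3 to.py 0.5128 -0.0309 0.118 3.1026
```

```text
t 12.55 p [ 0.5117 -0.0314  0.1893] xang 3.1024 q [ 0.7   0.49 -1.02  1.83  0.47  1.09  1.04] F [ 0.  -0.9 -0.9] w 0.0127 ff 39.999234080314636
delta tool [-0.0012  0.0005  0.0713] in goal axes [-0.0011  0.0005  0.0713] rotvec [ 0.     -0.0023 -0.0002]
```

Request:
nudge_tcp(
  steps=[0,-0.0176,0.008,0.48,0,0,0,0,0,0,0.4,0,0,0,0,0,0,0.224,0,0,0,0,0,0,0.064,0,0,0,0,0,0,0,0,0,0,0,0,0,0,0,0,0],
)

```text
time: 13.3
tool_pos: [0.5143, -0.0303, 0.1181]
tcp_rot: [0.06, 3.14, -0.0]
force: [-0.7, -0.2, -1.3]
grip_width: 0.0126
finger_force: 40.0
```

```bash
python3 to.py 0.5128 -0.0309 0.1115 3.1026; python3 - <<'E'
from h import *
from cell import ctrl, cams, monitor, finish_job
print(monitor.observe()['moment'])
T=cams.get_image("top");S=cams.get_image("scene")
np.save("pics/top3.npy",T,allow_pickle=True);np.save("pics/scene3.npy",S,allow_pickle=True)
b=overlay(S,[],215,135,60,50,10)
cv2.imwrite("pics/f1.png",b)
E
```

```text
t 13.3 p [ 0.5143 -0.0303  0.1181] xang 3.1031 q [ 0.64  0.57 -0.95  1.91  0.57  0.96  0.95] F [-0.7 -0.2 -1.3] w 0.0126 ff 39.99982953071594
delta tool [ 0.0014 -0.0006  0.0066] in goal axes [ 0.0014 -0.0006  0.0066] rotvec [-0.0001  0.0012  0.0005]
[ 0.07536664 -0.12875963  0.00275614]
```

View pics/f1.png

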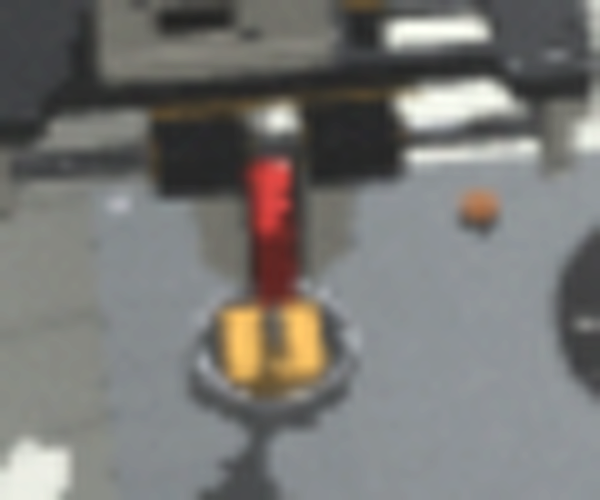

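The key hangs directly above the slot, with blade and slot both near (272,330). I'll correct 1.4 mm and feel for entry.

To row units: 0.004 m is 0.064, 0.0014 m is 0.0224.

Request:
nudge_tcp(
  steps=[0,0.0224,-0.0096,0,0,0,0,0,0,0,0.064,0,0,0,0,0,0,0.048,0,0,0,0,0,0,0.032,0,0,0,0,0,0,0.032,0,0,0,0,0,0,0,0,0,0],
)

```text
time: 14.15
tool_pos: [0.5123, -0.031, 0.1062]
tcp_rot: [-0.06, -3.141, 0.0]
force: [-0.5, 0.4, -0.4]
grip_width: 0.0127
finger_force: 40.0
```

```bash
python3 to.py 0.5128 -0.0309 0.0815 3.1026
```

```text
t 14.15 p [ 0.5123 -0.031   0.1062] xang 3.1033 q [ 0.63  0.58 -0.94  1.93  0.58  0.93  0.93] F [-0.5  0.4 -0.4] w 0.0127 ff 39.99976694583893
delta tool [-0.0005  0.0001  0.0247] in goal axes [-0.0005  0.0001  0.0247] rotvec [-0.     -0.0003  0.0007]
```

To row units: 0.003 m is 0.048, 0.002 m is 0.032, -0.08 rad / 2 = -0.04.

Request:
nudge_tcp(
  steps=[0,0,0,0.048,0,0,0,0,0,0,0.032,0,0,0,0,0,0,0.032,0,0,0.02,0,0,0,0.032,0,0,-0.04,0,0,0,0.016,0,0,0.04,0,0,0,0.016,0,0,-0.02,0,0,0,0,0,0,0],
)

```text
time: 15.02
tool_pos: [0.5125, -0.0309, 0.0952]
tcp_rot: [0.056, 3.141, 0.0]
force: [1.5, 0.8, -2.4]
grip_width: 0.0124
finger_force: 40.0
```

```bash
python3 to.py 0.5128 -0.0309 0.0815 3.1026
```

```text
t 15.025 p [ 0.5125 -0.0309  0.0952] xang 3.1058 q [ 0.62  0.59 -0.93  1.94  0.6   0.91  0.92] F [ 1.5  0.8 -2.4] w 0.0124 ff 39.99931275844574
delta tool [-0.0003 -0.      0.0137] in goal axes [-0.0003 -0.      0.0137] rotvec [0.0003 0.0002 0.0032]
```

Past the first pins. Next is the second pair, and then fully home.

To row units: 0.002 m is 0.032, 0.001 m is 0.016, -0.08 rad / 2 = -0.04.

Request:
nudge_tcp(
  steps=[0,0,0,0.032,0,0,0,0,0,0,0.032,0,0,0.02,0,0,0,0.032,0,0,-0.04,0,0,0,0.032,0,0,0.04,0,0,0,0.032,0,0,-0.04,0,0,0,0.032,0,0,0.02,0,0,0,0.016,0,0,0,0,0,0,0,0,0,0],
)

```text
time: 16.02
tool_pos: [0.5126, -0.0308, 0.0822]
tcp_rot: [0.06, 3.141, 0.0]
force: [1.7, 1.1, -2.2]
grip_width: 0.0129
finger_force: 40.0
```

```bash
python3 to.py 0.5128 -0.0309 0.0815 3.1026
```

```text
t 16.025 p [ 0.5126 -0.0308  0.0822] xang 3.1034 q [ 0.61  0.61 -0.91  1.95  0.62  0.89  0.9 ] F [ 1.7  1.1 -2.2] w 0.0129 ff 39.9998939037323
delta tool [-0.0002 -0.0001  0.0007] in goal axes [-0.0002 -0.0001  0.0007] rotvec [0.0003 0.0004 0.0008]
```

To row units: 0.001 m is 0.016, -0.08 rad / 2 = -0.04.

Request:
nudge_tcp(
  steps=[0,0,0,0.016,0,0,0.02,0,0,0,0.016,0,0,-0.04,0,0,0,0.016,0,0,0.02,0,0,0,0,0,0,0,0,0,0,0,0,0,0],
  force=55,
)

```text
time: 16.65
tool_pos: [0.5127, -0.0308, 0.0812]
tcp_rot: [0.063, 3.14, -0.002]
force: [-6.3, -0.9, 27.9]
grip_width: 0.0126
finger_force: 55.0
```

```bash
python3 to.py 0.5128 -0.0309 0.0815 3.1026
```

```text
t 16.65 p [ 0.5127 -0.0308  0.0812] xang 3.1018 q [ 0.61  0.61 -0.91  1.95  0.63  0.89  0.9 ] F [-6.3 -0.9 27.9] w 0.0126 ff 55.007593631744385
delta tool [-0.0001 -0.0001 -0.0003] in goal axes [-0.0001 -0.0001 -0.0003] rotvec [-0.0015  0.0013 -0.0008]
```

It's fully home: 28 N of push at the predicted height. I'll ease off the push and turn.

To row units: -0.0012 m is -0.0192, 0.14 rad / 2 = 0.07.

Request:
nudge_tcp(
  steps=[0,0,0,-0.0192,0,0,0,0,0,0,0,0,0,0.07,0,0,0,0,0,0,0.07,0,0,0,0,0,0,0.07,0,0,0,0,0,0,0.07,0,0,0,0,0,0,0.07,0,0,0,0,0,0,0.07,0,0,0,0,0,0,0.07,0,0,0,0,0,0,0.07,0,0,0,0,0,0,0.07,0,0,0,0,0,0,0.07,0,0,0,0,0,0,0],
)

```text
time: 18.15
tool_pos: [0.5113, -0.0318, 0.0813]
tcp_rot: [2.074, 2.359, -0.004]
force: [-6.5, -1.8, 18.5]
grip_width: 0.0122
finger_force: 55.0
```

```bash
python3 to.py 0.5128 -0.0309 0.0815 1.5318; python3 -c "
from cell import ctrl, cams, monitor, finish_job;print(monitor.observe()['moment'])"
```

```text
t 18.15 p [ 0.5113 -0.0318  0.0813] xang 1.6991 q [ 0.37  0.5  -0.56  1.97  0.37  0.77 -0.27] F [-6.5 -1.8 18.5] w 0.0122 ff 55.01678824424744
delta tool [ 0.0007  0.0016 -0.0002] in goal axes [ 0.001   0.0014 -0.0002] rotvec [-0.0016  0.0022  0.1673]
[-0.40436999  1.38141532  0.03823198]
```

Units first: shifts go in shares of 62.5 mm and turns go in shares of 2 rad. So 0.001 m is 0.016, 0.0005 m is 0.008, 0.09 rad / 2 = 0.045.

Request:
nudge_tcp(
  steps=[0,0.008,0.016,0,0,0,0.045,0,0,0,0,0,0,0.045,0,0,0,0,0,0,0.035,0,0,0,0,0,0,0,0,0,0,0,0,0,0],
)

```text
time: 18.77
tool_pos: [0.5111, -0.0317, 0.0813]
tcp_rot: [-2.35, -2.084, 0.007]
force: [-10.9, -3.3, 22.5]
grip_width: 0.0126
finger_force: 55.0
```

```bash
python3 to.py 0.5128 -0.0309 0.0815 1.5318; python3 -c "
from cell import ctrl, cams, monitor, finish_job;print(monitor.observe()['moment'])"
```

```text
t 18.775 p [ 0.5111 -0.0317  0.0813] xang 1.4509 q [ 0.32  0.48 -0.49  1.97  0.33  0.76 -0.48] F [-10.9  -3.3  22.5] w 0.0126 ff 55.02637982368469
delta tool [ 0.001   0.0016 -0.0003] in goal axes [ 0.0009  0.0017 -0.0002] rotvec [-0.0034  0.0032 -0.0809]
[-0.72815674  2.31774822  0.10794074]
```

Request:
nudge_tcp(
  steps=[0,0,0,0,0,0,0.02,0,0,0,0,0,0,0,0,0,0,0,0,0,0],
)

```text
time: 19.15
tool_pos: [0.5111, -0.0317, 0.0813]
tcp_rot: [-2.392, -2.037, 0.007]
force: [-9.9, -2.9, 22.9]
grip_width: 0.0126
finger_force: 55.0
```

```bash
python3 to.py 0.5128 -0.0309 0.0815 1.5318; python3 -c "
from cell import ctrl, cams, monitor, finish_job;print(monitor.observe()['moment'])"
```

```text
t 19.15 p [ 0.5111 -0.0317  0.0813] xang 1.4108 q [ 0.32  0.48 -0.48  1.98  0.32  0.76 -0.51] F [-9.9 -2.9 22.9] w 0.0126 ff 55.02674996852875
delta tool [ 0.0011  0.0015 -0.0002] in goal axes [ 0.0009  0.0017 -0.0002] rotvec [-0.0032  0.0031 -0.121 ]
[-0.6776048   2.36966943  0.11703069]
```

To row units: -0.0025 m is -0.04, 0.03 rad / 2 = 0.015.

Request:
nudge_tcp(
  steps=[0,0,-0.04,0,0,0,0,0,0,0,0,0,0,0.015,0,0,0,0,0,0,0,0,0,0,0,0,0,0],
)

```text
time: 19.65
tool_pos: [0.5108, -0.0316, 0.0813]
tcp_rot: [2.421, 1.999, -0.002]
force: [-2.1, -4.4, 14.7]
grip_width: 0.0128
finger_force: 55.0
```

```bash
python3 to.py 0.5128 -0.0309 0.0815 1.5318; python3 -c "
from cell import ctrl, cams, monitor, finish_job;print(monitor.observe()['moment'])"
```

```text
t 19.65 p [ 0.5108 -0.0316  0.0813] xang 1.3807 q [ 0.31  0.48 -0.47  1.98  0.32  0.75 -0.54] F [-2.1 -4.4 14.7] w 0.0128 ff 55.0208044052124
delta tool [ 0.0011  0.0018 -0.0002] in goal axes [ 0.0008  0.002  -0.0002] rotvec [ 0.0005  0.0024 -0.1511]
[-1.04964643  0.50747282  0.17509401]
```

Request:
nudge_tcp(
  steps=[0,0,0,0,0,0,0.015,0,0,0,0,0,0,0,0,0,0,0,0,0,0],
)

```text
time: 20.02
tool_pos: [0.5108, -0.0316, 0.0814]
tcp_rot: [2.45, 1.963, -0.002]
force: [-1.5, -5.2, 13.4]
grip_width: 0.0126
finger_force: 55.1
```

```bash
python3 to.py 0.5128 -0.0309 0.0815 1.5318; python3 -c "
from cell import ctrl, cams, monitor, finish_job;print(monitor.observe()['moment'])"
```

```text
t 20.025 p [ 0.5108 -0.0316  0.0814] xang 1.3509 q [ 0.31  0.48 -0.47  1.98  0.31  0.75 -0.56] F [-1.5 -5.2 13.4] w 0.0126 ff 55.05321264266968
delta tool [ 0.0011  0.0018 -0.0001] in goal axes [ 0.0008  0.002  -0.0001] rotvec [ 0.0006  0.0024 -0.1809]
[-1.00017059  0.54214214  0.28762116]
```

The moment is now climbing steeply (0.12, 0.18, 0.29 N m), so the barrel is against its stop. Before handing in I'll check that it's steady and look at it and the dial.

Request:
nudge_tcp(
  steps=[0,0,0,0,0,0,0,0,0,0,0,0,0,0,0,0,0,0,0,0,0,0,0,0,0,0,0,0],
)

```text
time: 20.52
tool_pos: [0.5108, -0.0316, 0.0813]
tcp_rot: [2.45, 1.963, -0.002]
force: [-2.4, -4.1, 13.8]
grip_width: 0.0128
finger_force: 55.1
```

```bash
python3 - <<'E'
from h import *
from cell import ctrl, cams, monitor, finish_job
print(monitor.observe()['moment'])
S=cams.get_image("scene")
cv2.imwrite("pics/g1.png",overlay(S,[],215,135,130,75,6))
E
```

```text
[-0.97680446  0.4916057   0.34773474]
```

View pics/g1.png

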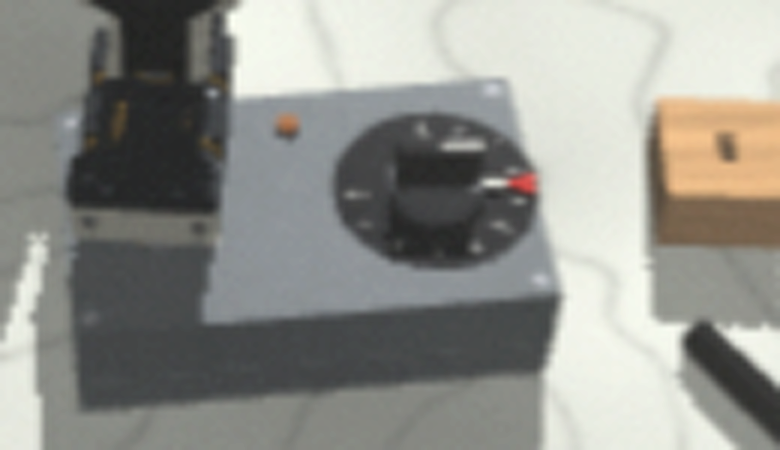

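The pointer is still at the wedge, near (510,184). The gripper hides the lock, but force, moment and height are holding steady, so I'm handing in.

```bash
python3 -c "
from cell import ctrl, cams, monitor, finish_job;print(finish_job())"
```

```text
the job is handed in; nothing more can be done
None
```

I handed the job in at about 20.5 s: the dial is at the red marker (within about 0.03 rad by camera) and released, and the key is fully home, turned to the stop and still gripped; the gripper hid the lock, so I judged the stop by the rise in turning moment.

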